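# Catch a feeder portion in the jug and put it on the scale

### The arm

A 6-joint arm with a two-finger parallel gripper is mounted at the origin on the work surface. World frame = base frame: x ahead of the robot, y to its left, z up, the work surface at z = 0. Lengths are in m, angles in degrees, forces in N, time in s.
With the tool pointing down it reaches from about 0.4 to 0.825 m from the base axis. Payload 7 kg.
Tool frame: the origin (TCP) lies midway between the tips of the shut fingers; the grasp point (between the pads) lies ctrl.grasp_offset behind it (ctrl.grasp_offset is the distance from the TCP to the grasp point, in m); z points along the fingers, y is the line along which they close (so a half turn about z gives the same grasp; the last joint's range is limited). The gripper opens to 88 mm and grips with 3 to 60 N. Pads are 19 mm wide; open, the fingers measure 130 mm over their backs; the gripper's body (78 mm by 193 mm) begins 47 mm behind the grasp point.
Start: joints at [83.772, 20.546, 0.682, 0, -70.136, -16.507], TCP at [0.261, 0.623, 0.188] pointing down, gripper open.
Joint ranges: [-176.03, 176.03], [-82.01, 121.73], [-58.28, 71.71], [-173.87, 95.51], [-174.79, -0.11], [-173.66, 173.66]. Speed limits (degrees/s): [136.94, 136.94, 172.46, 180, 180, 180].

### API

Orientations are given as [roll, pitch, yaw] about the fixed x, y, z axes, in that order (R = Rz(yaw) Ry(pitch) Rx(roll)).
In Python, from plant import ctrl gives the robot as it stands. The module is installed in compiled form; this text tells all that it offers.
- The arm moves only by the tool send_rows, never from a script. Its argument "increments" is a list that holds one entry, the list of rows, each a list of 4 numbers: the shift along the world's x, y, z normalised to -1 to 1, where 1 is 0.2 m, then the turn about the world's z normalised to -1 to 1, where 1 is 1.5 rad. In form: [[[x, y, z, roll], ...]]. A call has 1 to 12 rows; each row is the pose to reach, as a shift and turn from the pose commanded when the call began; what a row does not reach only later rows make up. A row lasts 1/8 s, in which the tool goes at most 62.5 mm and 10.7 degrees, less where a joint would pass 70% of its speed; a pose out of reach is approached as far as the arm can. A call with a number of a shift or a turn outside -1 to 1 is refused whole. A call with a gripper value outside its range is refused whole. "jaw" is the opening, from 0 (shut) to 1 (fully open), set as the call begins (left out, the last holds). The fingers move at their own pace and stop on an object; the grip force is fixed at half the most. Time passes only in rows, so rows that repeat a pose let the fingers close. It gives the time, the measured TCP pose, the force, the opening and the grip force at its end, in the units of the state.
- ctrl.get_obs(): the state, without advancing time (a new reading comes with each control period).
- ctrl.snapshot(name): name is "scene" or "top" or "wrist"; returns the picture (400x640x3 uint8, red, green, blue); there is no depth.
- ctrl.calibration(name): a dict with "mtx" (3x3 intrinsics, pixels), "eye" and "attitude" of the camera in the world. Camera axes: x right, y up, looking along -z (the intrinsics and any distortion apply to the point x, -y, -z); pixel columns grow to the right and rows downward; lengths in m; the calibration is good to about 2 mm. A picture is of the moment at which its call begins: read the wrist's pose just before it. calibration takes no time and is no camera call; for the wrist camera it gives the pose at the moment of the call.
- ctrl.close_job(): hands the job in; it is judged then, once.
Trained networks look in the newest picture that a camera, given by its name, has taken for a name from the list of things; names that differ only in an ending like _2 or _b are one class to them, and where a whole thing is asked for, a point or a joint stands for the part that bears it (a point fixed in the world has none). Each returns a list of dicts, best first, with "conf" (0 to 1); they miss things now and then, are a little off and sometimes report something else, mostly with a low value. They report only what shows in the picture. A call takes as long as a camera call. They do not tell look-alikes from the thing itself.
- ctrl.trace(thing, camera): "mask" (400x640 bool, what is visible of it) and "bbox" ([left, top, right, bottom] in pixels, round what is visible of it).
- ctrl.spot_point(thing, camera): "pixel" ([row, column] in pixels: a listed point, or the origin of a listed thing).
The state is a dict: "clock": time; "joint_pos": joint angles; "qvel": joint speeds; "tau": joint torques, N m; "tool_pos": TCP position; "orientation": TCP orientation; "force": force on the tool from outside, world axes, zero at the start; "moment": the same for the moment, N m; "opening": finger opening in m; "gripper_force": force on a finger pad.
Only numpy, scipy, OpenCV 4.12 (cv2) and the standard library are available. Lean on these libraries where they do the work, as an engineer would, in place of code of your own. Each camera call takes 0.05 s, during which the arm holds its last target. There are 200 camera calls.

### The job

Check the feeder's portion: take the measuring jug by its handle, hold it up under the lip of the chute and push the paddle in with the jug, keeping it there until all three feed cubes have slid into the jug. Then stand the jug upright in the middle of the scale's pan with all the cubes in it; spill none onto the table and leave the other things on the table where they are.

Things in the scene. Friction and masses are not known exactly. Their poses are not given: they have to be found in the camera images.
- feeder: Nudge feeder, fixed to the table but placed elsewhere each time: galvanised column, small grey-lidded bin on top (516 mm high), open steel chute sloping down at 40 degrees. Origin on the table straight below the chute's lip; x points level from the lip back towards the column (121 mm away), so cubes come off along the feeder's -x; z up. Clear space below 155 mm up to 75 mm behind the lip.
- chute_lip (a point): Lower front edge of the chute's floor, mid-width, 250 mm above the table; axes as the feeder's. The chute is 210 mm long, 40 mm wide inside, walls 32 mm high. Once released, the cubes slide fast off the lip and drop into the space up to 60 mm in front of it (feeder's -x). In front of the lip nothing of the feeder stands lower than 205 mm.
- paddle (a joint): Angle (rad, 0 to 0.45) of the sprung stop lever. At 0 its stop stands across the chute's mouth and its paddle hangs below, leaning 0.40 rad out to the discharge side. Pushing the paddle towards the column (feeder's +x) turns it up to 0.45 and drops the stop; from about 0.3 the cubes slide, all out in about a second if it is kept pushed. Spring: 1.5 to 5 N at the paddle; it returns to 0.
- lever_pin (a point): Level hinge pin of the stop lever, under the chute: 50 mm behind the lip, 271 mm above the table; axes as the feeder's. When the paddle is pushed, the lever's front arm sinks in front of the pin to about 30 mm below the lip's level: a rim held 25 to 50 mm below the lip's level clears it and meets the paddle.
- paddle_edge (a point): Middle of the lower edge (rolled, 10 mm thick) of the galvanised paddle, an 84 mm wide plate reaching from here 67 mm up towards the pin (the edge is 107 mm from the pin). At rest it is 8 mm behind the lip and 172 mm above the table; fully pushed, 55 mm behind the lip.
- jug: Loose measuring jug, translucent white plastic, 135 to 220 g, 150 mm high, outer diameter 140 mm at the rim and 114 mm at the base, wall 3 mm, inner floor 4 mm up. Origin at the centre of its underside, z up. A closed loop handle stands out on its -x side and a small spout on its +x side, at the top, out to 81 mm from the axis.
- jug_rim (a point): Centre of the jug's mouth, 150 mm above its base; the mouth is 134 mm wide inside.
- jug_grip (a point): Place to pinch the handle from above, across its 20 mm width (fingers close along the jug's y): 103 mm from the jug's axis on its -x side, 127 mm above its base. The handle's level top bar is 12 mm thick, its top 146 mm above the base; its outer upright bar (12 mm thick) ends 120 mm from the axis and goes down to 40 mm.
- scale: Bench scale, fixed, 200 x 180 mm, pale housing with its dark display on the robot's side (-x); origin at the centre of its underside, z up.
- scale_pan (a point): Centre of the scale's square steel pan (160 x 160 mm), on its top surface 55 mm above the table. The housing around it is 37 mm high.
- table: The dark brown table top, at height 0.
- cube1: Centre of pressed-hay feed cube 1, a greenish-brown block about 60 x 32 x 32 mm with ragged ends, 25 to 47 g (long side along x). At the start the three lie end to end in the chute, number 1 lowest, against the stop.
- cube2: Centre of pressed-hay feed cube 2, a greenish-brown block about 60 x 32 x 32 mm with ragged ends, 25 to 47 g (long side along x). At the start the three lie end to end in the chute, number 1 lowest, against the stop.
- cube3: Centre of pressed-hay feed cube 3, a greenish-brown block about 60 x 32 x 32 mm with ragged ends, 25 to 47 g (long side along x). At the start the three lie end to end in the chute, number 1 lowest, against the stop.
- pot1: Capped white sample pot, 34 mm wide, 76 mm high, standing; origin under its base. Bystander.
- pot2: Second sample pot, the same. Bystander.
- marker: Silver and black pen lying on the table, 140 mm long, 15 mm thick; origin under its middle. Bystander.
- stopper: Orange plastic spring stopper, 66 mm wide, 70 mm high, standing; origin under its base. Bystander.
- dip_cup: Pale teat-dip cup, 66 mm wide, 165 mm high, standing; origin under its base. Bystander.
- brush: Wooden hand brush, 200 x 45 x 46 mm; origin under its middle. Bystander.
There are look-alikes about, which are no part of the job. What is shaped like the cube3 but pink is not meant. What is shaped like the cube1 but red is not meant.

How it is judged (in metres and radians):
On the way, in this order (a step that is already met when the one before it is completed fails the run):
1. the jug, held up off the table with its mouth under the chute's lip, pushes the paddle in (height (world z) of jug above 0.02 m and horizontal distance between jug_rim and chute_lip below 0.067 m and value of joint paddle above 0.12 rad and contact force between jug and feeder above 0.3 N).
2. all three cubes are in the jug while it is still held up off the table (height (world z) of jug above 0.02 m and horizontal distance between jug_rim and chute_lip below 0.08 m and horizontal distance between each of cube1, cube2, cube3 and jug_rim below 0.068 m and z of cube1 in the frame of jug between 0 and 0.15 m and z of cube2 in the frame of jug between 0 and 0.15 m and z of cube3 in the frame of jug between 0 and 0.15 m), for 0.1 s.
At the end, for the whole second after the job is handed in: the jug stands upright (within 0.06 rad) and still on the scale's pan, its axis within 30 mm of the pan's centre and its base on the pan, and the centres of all three cubes are inside the jug, below its rim (horizontal distance between jug and scale_pan below 0.03 m and z of jug in the frame of scale_pan between -0.006 and 0.006 m and angle between jug's own z axis and vertical below 0.06 rad and linear speed of jug below 0.02 m/s and horizontal distance between each of cube1, cube2, cube3 and jug_rim below 0.068 m and z of cube1 in the frame of jug between 0 and 0.15 m and z of cube2 in the frame of jug between 0 and 0.15 m and z of cube3 in the frame of jug between 0 and 0.15 m); the robot touches nothing.
It fails at once if a cube falls on the table (contact force between any of cube1, cube2, cube3 and table above 0.1 N).
It fails at once if a bystander is moved by more than 30 mm (distance of any of pot1, pot2, marker, stopper, dip_cup, brush from where it was at the start of the episode above 0.03 m).
It also fails if it takes over 43 s, if anything falls off the work surface, if the arm or the gripper's body presses on something with over 40 N, if the wrist force passes 120 N, or if a joint passes its speed limit or range.

## Working session

There is one attempt and no reset: what is moved stays moved. The work goes in short steps, Python scripts to look and compute and a tool call to move; the robot and the scene stay as the last step left them, time stands still between calls to the robot, and variables do not carry over. Pictures are saved under pics/ and viewed, at most 12 in all, crops included, and the job is handed in when it is done.

Besides the shell and the picture viewer there is one more tool, called after "Call:" by a JSON object that holds its "name" and its "arguments", one argument or row to a line. send_rows: Moves the arm, as the interface text tells. Its arguments: {"type":"object","properties":{"increments":{"type":"array"},"jaw":{"type":"number"}},"required":["increments"]}

```bash
mkdir -p pics; cat > h.py <<'E'
import numpy as np, cv2
from plant import ctrl
from scipy.spatial.transform import Rotation as R
def Rm(a):
    a=np.array(a,float)
    return a if a.shape==(3,3) else (R.from_quat(a).as_matrix() if a.size==4 else R.from_euler('xyz',a,degrees=True).as_matrix())
def ray(c,rc):
    k=ctrl.calibration(c); m=np.array(k['mtx']); 
    d=np.array([(rc[1]-m[0,2])/m[0,0],-(rc[0]-m[1,2])/m[1,1],-1.])
    return np.array(k['eye']),Rm(k['attitude'])@d
def onz(c,rc,z):
    e,d=ray(c,rc); return e+d*(z-e[2])/d[2]
def proj(c,p):
    k=ctrl.calibration(c); m=np.array(k['mtx']); q=Rm(k['attitude']).T@(np.array(p)-np.array(k['eye']))
    return m[1,2]+m[1,1]*-q[1]/-q[2], m[0,2]+m[0,0]*q[0]/-q[2]
E
python3 - <<'E'
from h import *
np.set_printoptions(precision=3,suppress=True)
for c in ('scene','top'):
    print(c,ctrl.calibration(c))
    im=ctrl.snapshot(c); cv2.imwrite(f'pics/{c}0.png',im[...,::-1])
    for t,z in [('chute_lip',.25),('lever_pin',.271),('paddle_edge',.172),('feeder',0),('jug',0),('jug_rim',.15),('jug_grip',.127),('scale',0),('scale_pan',.055),('pot1',0),('marker',0),('stopper',0),('dip_cup',0),('brush',0)]:
        for r in ctrl.spot_point(t,c)[:2]:
            print(c,t,round(r['conf'],2),np.round(r['pixel']),onz(c,r['pixel'],z))
o=ctrl.get_obs();print(o, ctrl.grasp_offset)
E
```

```text
scene {'mtx': array([[361.772,   0.   , 321.992],
       [  0.   , 361.772, 197.178],
       [  0.   ,   0.   ,   1.   ]]), 'eye': array([ 1.068, -0.185,  0.971]), 'attitude': array([34.322, -0.542, 68.326])}
scene chute_lip 0.56 [162. 384.] [0.569 0.193 0.25 ]
scene lever_pin 0.65 [164. 410.] [0.613 0.239 0.271]
scene paddle_edge 0.74 [180. 384.] [0.574 0.205 0.172]
scene jug 0.7 [246. 309.] [ 0.604 -0.033  0.   ]
scene jug_rim 0.63 [220. 308.] [ 0.605 -0.032  0.15 ]
scene jug_grip 0.65 [192. 310.] [0.505 0.011 0.127]
scene jug_grip 0.2 [153. 430.] [0.504 0.407 0.127]
scene scale 0.95 [266. 199.] [ 0.551 -0.349  0.   ]
scene scale 0.65 [261. 196.] [ 0.531 -0.354  0.   ]
scene scale_pan 0.95 [261. 195.] [ 0.56  -0.347  0.055]
scene scale_pan 0.54 [153. 380.] [0.396 0.301 0.055]
scene pot1 0.75 [294. 294.] [ 0.728 -0.121  0.   ]
scene pot1 0.68 [284. 320.] [ 0.725 -0.046  0.   ]
scene marker 0.67 [178. 348.] [0.414 0.181 0.   ]
scene stopper 0.55 [303. 254.] [ 0.711 -0.233  0.   ]
scene dip_cup 0.67 [152. 385.] [0.357 0.347 0.   ]
scene dip_cup 0.48 [302. 252.] [ 0.707 -0.236  0.   ]

[... 1123 characters left out ...]
0.62 [166. 336.] [ 0.726 -0.042  0.   ]
top marker 0.53 [270. 266.] [0.404 0.185 0.   ]
top stopper 0.52 [172. 394.] [ 0.702 -0.226  0.   ]
top dip_cup 0.94 [288. 218.] [0.354 0.332 0.   ]
top brush 0.77 [241. 203.] [0.499 0.382 0.   ]
{'clock': 1.5, 'joint_pos': array([ 83.771,  20.545,   0.68 ,  -0.   , -70.136, -16.508]), 'qvel': array([ 0.005, -0.122, -0.059,  0.003, -0.025, -0.047]), 'tau': array([  0.002, -58.238,  29.329,   7.003,   0.012,  -0.   ]), 'tool_pos': array([0.261, 0.623, 0.188]), 'orientation': array([179.999,  -0.   , -22.737]), 'force': array([-0.21 , -0.275,  0.117]), 'moment': array([-0.051, -0.019, -0.031]), 'gripper_force': 0.0, 'opening': 0.08771093177072815} 0.0188
```

View pics/scene0.png

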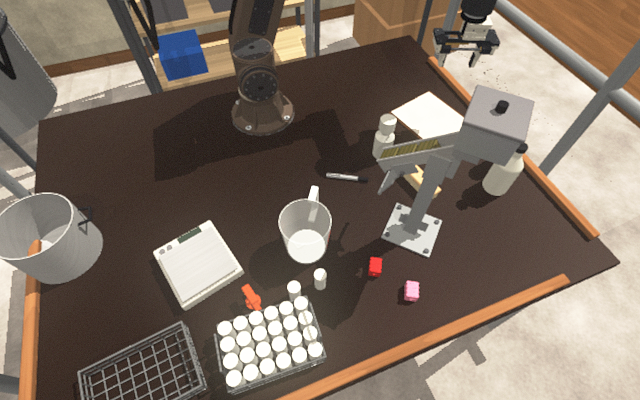

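View pics/top0.png

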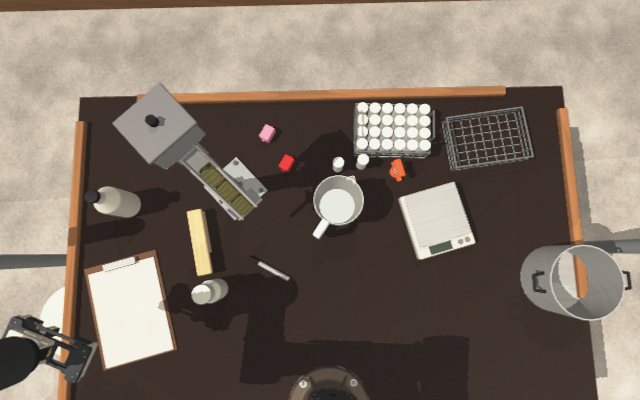

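The scene view shows the jug at about (row 230, col 305) with its handle toward the robot, the scale at (262, 198), and the feeder's lip near (178, 382). The top view shows the chute sloping from the bin at (125, 155) to the lip near (215, 245). I'll zoom in on the feeder to get its yaw.

```bash
python3 - <<'E'
from h import *
a=cv2.imread('pics/top0.png')[150:250,180:280]; b=cv2.imread('pics/scene0.png')[120:260,360:500]
cv2.imwrite('pics/crop.png',np.hstack([cv2.resize(a,(400,400),interpolation=cv2.INTER_CUBIC),cv2.resize(b,(400,400),interpolation=cv2.INTER_CUBIC)]))
E
```

```text
(no output)
```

View pics/crop.png

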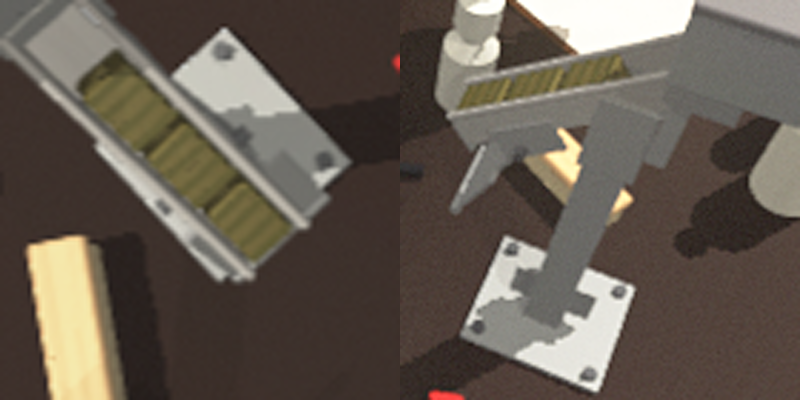

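The crop shows the three cubes lowest-end in the chute. The wall-end corners are at crop (248,275) and (307,225). In the scene half, the base plate corners are at (507,237), (635,287), (598,392) and (462,335), and the paddle is at lower left.

```bash
python3 - <<'E'
from h import *
np.set_printoptions(precision=4,suppress=True)
P=[onz('scene',(120+y/2.857,360+x/2.857),0.008)[:2] for x,y in [(507,237),(635,287),(598,392),(462,335)]]
P=np.array(P);print(P,P.mean(0)); e=np.roll(P,-1,0)-P; print(np.degrees(np.arctan2(e[:,1],e[:,0]))%90,np.linalg.norm(e,axis=1))
T=lambda x,y,z:onz('top',(150+y/4,180+x/4),z)
L=T(248,275,.2745);Rr=T(307,225,.2745);d=Rr-L;print('walls',L,Rr,np.linalg.norm(d),np.degrees(np.arctan2(d[1],d[0]))+90)
ctr=P.mean(0)
k=ctrl.calibration('top')
# wall top line direction: points along right wall top: plane of constant... 40deg slope
for (x,y) in [(75,0)]:
  # find z so point is on the wall's line: z = .2745+tan40*s
  for s in (.1,.12,.14,.15,.16): 
    q=T(x,y,.2745+np.tan(np.radians(40))*s); v=(q-Rr)[:2]; print(s,np.linalg.norm(v),np.degrees(np.arctan2(v[1],v[0])))
for t in ('jug','jug_rim','scale_pan'):
  pass
for c in('scene','top'):
  r=ctrl.trace('feeder',c)
  print([ (x['conf'],x['bbox']) for x in r][:2])
m=(L+Rr)/2; v=ctr-m[:2]; print(m,v,np.linalg.norm(v),np.degrees(np.arctan2(v[1],v[0])))
E
```

```text
[[0.7327 0.7022]
 [0.8363 0.7884]
 [0.9195 0.6597]
 [0.8152 0.5729]] [0.8259 0.6808]
[39.7317 32.865  39.7487 32.5405] [0.1348 0.1532 0.1357 0.1534]
walls [0.5403 0.2016 0.2745] [0.5702 0.1655 0.2745] 0.04685854743738672 39.62947252124969
0.1 0.16976116360580068 43.87676143511459
0.12 0.16258048286952675 43.60566392645359
0.14 0.1554037782187374 43.30952015026021
0.15 0.1518170931480458 43.150950900187375
0.16 0.1482316271667607 42.98470929467173
[]
[(0.61, [112.4, 84.0, 268.3, 222.7]), (0.42, [313.5, 178.3, 362.1, 240.7])]
[0.5552 0.1835 0.2745] [0.2707 0.4973] 0.5661689456959398 61.43833462617402
```

```bash
python3 - <<'E'
from h import *
np.set_printoptions(precision=4,suppress=True)
S=lambda x,y,z:onz('scene',(120+y/2.857,360+(x-400)/2.857),z)
P=np.array([S(x,y,.008)[:2] for x,y in [(507,237),(635,287),(598,392),(462,335)]])
print(P,P.mean(0)); e=np.roll(P,-1,0)-P; print(np.degrees(np.arctan2(e[:,1],e[:,0]))%90,np.linalg.norm(e,axis=1))
c=P.mean(0)
for yaw in (40,42,44):
  u=np.array([np.cos(np.radians(yaw)),np.sin(np.radians(yaw))]); n=np.array([-u[1],u[0]])
  l=c-.121*u; print(yaw,'lip from column',l)
  for s in(.02,-.02):
    print([np.round(proj(cc,[*(l-.0206*u+s*n),.2745])) for cc in('top','scene')],[np.round(proj(cc,[*(l+s*n),.25])) for cc in('top','scene')],[np.round(proj(cc,[*(l+.008*u+s*2.1*n),.172])) for cc in('top','scene')])
E
```

```text
[[0.5689 0.2824]
 [0.677  0.381 ]
 [0.7699 0.2784]
 [0.661  0.1792]] [0.6692 0.2803]
[42.3278 42.1426 42.3349 41.733 ] [0.1463 0.1384 0.1473 0.1384]
40 lip from column [0.5765 0.2025]
[array([216., 241.]), array([149., 386.])] [array([210., 238.]), array([158., 391.])] [array([217., 236.]), array([172., 392.])]
[array([205., 253.]), array([159., 379.])] [array([200., 250.]), array([168., 386.])] [array([196., 260.]), array([193., 381.])]
42 lip from column [0.5793 0.1993]
[array([215., 243.]), array([150., 385.])] [array([210., 239.]), array([159., 391.])] [array([216., 237.]), array([173., 391.])]
[array([203., 255.]), array([161., 379.])] [array([199., 251.]), array([170., 385.])] [array([195., 260.]), array([195., 381.])]
44 lip from column [0.5821 0.1962]
[array([213., 244.]), array([151., 384.])] [array([209., 241.]), array([160., 390.])] [array([215., 239.]), array([173., 390.])]
[array([202., 256.]), array([162., 379.])] [array([197., 252.]), array([171., 385.])] [array([194., 261.]), array([196., 381.])]
```

Call:
{"name": "send_rows", "arguments": {
  "increments": [
    [[0.1,-0.4,0.65,0],[0.2,-0.7,0.65,0],[0.25,-1,0.65,0],[0.25,-1,0.65,0]]
  ],
  "jaw": 1
}}

```text
clock: 2.1
tool_pos: [0.3104, 0.4238, 0.3176]
orientation: [-180.0, -0.0, -22.7]
force: [0.5, 0.3, 0.4]
opening: 0.0873
gripper_force: 0.0
```

Call:
{"name": "send_rows", "arguments": {
  "increments": [
    [[0.1,-0.3,0,0],[0.15,-0.6,0,0],[0.2,-0.9,0,0],[0.2,-1,0,0]]
  ]
}}

```text
clock: 2.6
tool_pos: [0.3503, 0.2229, 0.3174]
orientation: [-179.9, -0.0, -22.9]
force: [0.1, 0.5, 0.4]
opening: 0.0874
gripper_force: 0.0
```

Call:
{"name": "send_rows", "arguments": {
  "increments": [
    [[0.1,-0.3,0,-0.06],[0.3,-0.6,0,-0.13],[0.5,-0.9,0,-0.13],[0.6,-1,0,-0.13],[0.6,-1,0,-0.13],[0.6,-1,0,-0.13]]
  ]
}}

```text
clock: 3.35
tool_pos: [0.4701, 0.0257, 0.3164]
orientation: [180.0, 0.0, -34.0]
force: [-0.6, 0.0, -0.1]
opening: 0.0876
gripper_force: 0.0
```

```bash
python3 - <<'E'
from h import *
np.set_printoptions(precision=4,suppress=True)
o=ctrl.get_obs();print(o['clock'],o['tool_pos'],o['orientation'],o['joint_pos'])
c='wrist';im=ctrl.snapshot(c); cv2.imwrite('pics/w1.png',im[...,::-1])
for t,z in [('jug',0),('jug_rim',.15),('jug_grip',.127)]:
  for r in ctrl.spot_point(t,c)[:2]: print(t,r['conf'],r['pixel'],onz(c,r['pixel'],z))
E
```

```text
3.35 [0.4701 0.0257 0.3164] [179.9772   0.0261 -33.9564] [ 27.1526  -2.7184 -10.9563  -0.0119 -81.7947  28.8927]
jug 0.88 [74.2, 306.3] [ 0.6019 -0.0396  0.    ]
jug_rim 0.93 [57.6, 303.7] [ 0.5972 -0.0394  0.15  ]
jug_rim 0.65 [145.0, 303.4] [0.5148 0.0178 0.15  ]
jug_grip 0.97 [146.1, 307.4] [0.5098 0.0162 0.127 ]
```

View pics/w1.png

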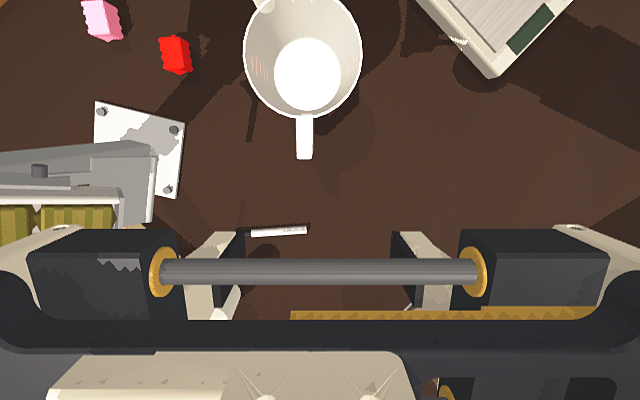

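The wrist view shows the jug mouth centred at about (row 57, col 303), with the handle pointing straight down to (158, 304), aligned with the tool. I'll descend and grip.

Call:
{"name": "send_rows", "arguments": {
  "increments": [
    [[0.1,-0.025,-0.1,0.015],[0.2,-0.05,-0.2,0.015],[0.2,-0.05,-0.5,0.015],[0.2,-0.05,-0.8,0.015],[0.2,-0.05,-0.8,0.015]]
  ]
}}

```text
clock: 4.18
tool_pos: [0.5068, 0.0154, 0.1534]
orientation: [179.6, 0.3, -32.6]
force: [0.3, 0.0, 0.5]
opening: 0.0877
gripper_force: 0.0
```

Call:
{"name": "send_rows", "arguments": {
  "increments": [
    [[0,0,-0.12,0],[0,0,-0.24,0],[0,0,-0.24,0]]
  ]
}}

```text
clock: 4.55
tool_pos: [0.5108, 0.0161, 0.1102]
orientation: [-180.0, -0.0, -32.5]
force: [0.8, 0.5, 1.3]
opening: 0.0874
gripper_force: 0.0
```

Call:
{"name": "send_rows", "arguments": {
  "increments": [
    [[0,0,0,0],[0,0,0,0],[0,0,0,0],[0,0,0,0],[0,0,0,0],[0,0,0,0]]
  ],
  "jaw": 0
}}

```text
clock: 5.3
tool_pos: [0.5101, 0.0155, 0.1087]
orientation: [180.0, 0.0, -32.6]
force: [0.2, 0.2, -0.4]
opening: 0.0334
gripper_force: 0.0
```

Call:
{"name": "send_rows", "arguments": {
  "increments": [
    [[0,0,0.06,0],[0,0,0.12,0],[0,0,0.2,0],[0,0,0.3,0],[0,0,0.32,0]]
  ]
}}

```text
clock: 5.92
tool_pos: [0.5113, 0.0159, 0.1749]
orientation: [-179.8, -0.1, -32.6]
force: [0.3, -0.9, 0.4]
opening: 0.0003
gripper_force: 0.0
```

```bash
python3 - <<'E'
from h import *
np.set_printoptions(precision=4,suppress=True)
o=ctrl.get_obs();print(o['clock'],o['tool_pos'],o['orientation'],o['force'],o['moment'])
for c in ('scene','wrist'):
  im=ctrl.snapshot(c); cv2.imwrite(f'pics/{c}2.png',im[...,::-1])
  for t,z in [('jug',.062),('jug_rim',.212),('jug_grip',.189)]:
    for r in ctrl.spot_point(t,c)[:1]: print(c,t,r['conf'],r['pixel'],onz(c,r['pixel'],z))
a=cv2.imread('pics/scene2.png')[100:300,200:500];b=cv2.imread('pics/wrist2.png')
cv2.imwrite('pics/c2.png',np.vstack([cv2.resize(a,(450,300)),cv2.resize(b,(450,281))]))
E
```

```text
5.925 [0.5113 0.0159 0.1749] [-179.8452   -0.1267  -32.6061] [ 0.2743 -0.8619  0.3524] [ 0.02    0.0217 -0.0179]
scene jug 0.69 [246.6, 306.5] [ 0.6336 -0.0498  0.062 ]
scene jug_rim 0.62 [218.2, 305.5] [ 0.6323 -0.0478  0.212 ]
scene jug_grip 0.56 [195.6, 312.5] [ 0.5609 -0.0026  0.189 ]
wrist jug 0.88 [91.8, 315.9] [ 0.5946 -0.0371  0.062 ]
wrist jug_rim 0.94 [70.1, 317.4] [ 0.5911 -0.0365  0.212 ]
wrist jug_grip 0.77 [202.6, 312.5] [0.5283 0.0076 0.189 ]
```

View pics/c2.png

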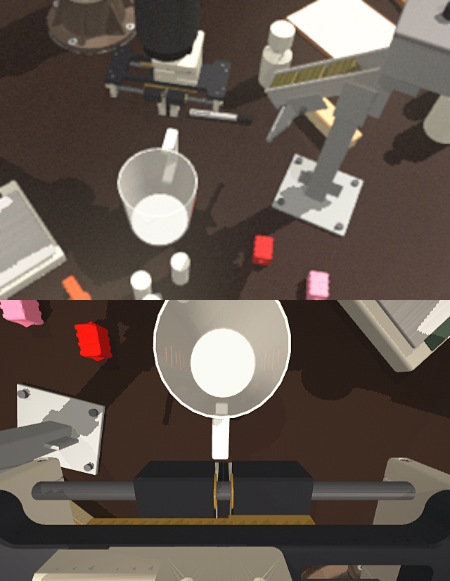

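The fingers need about 1 s to close, so they had not gripped yet; the jug still stands on the table. I'll open, re-measure and try again.

Call:
{"name": "send_rows", "arguments": {
  "increments": [
    [[0,0,0.3,0],[0,0,0.3,0],[0,0,0.3,0],[0,0,0.3,0],[0,0,0.3,0],[0,0,0.3,0],[0,0,0.3,0],[0,0,0.3,0]]
  ],
  "jaw": 1
}}

```text
clock: 7.32
tool_pos: [0.5102, 0.0155, 0.2326]
orientation: [180.0, 0.0, -32.6]
force: [0.4, -0.4, -0.4]
opening: 0.0751
gripper_force: 0.0
```

```bash
python3 - <<'E'
from h import *
np.set_printoptions(precision=4,suppress=True)
o=ctrl.get_obs();print(o['clock'],o['tool_pos'],o['orientation'],o['opening'])
for c in ('scene','top','wrist'):
  im=ctrl.snapshot(c)
  for t,z in [('jug',0),('jug_rim',.15),('jug_grip',.127)]:
    for r in ctrl.spot_point(t,c)[:1]: print(c,t,r['conf'],r['pixel'],onz(c,r['pixel'],z))
cv2.imwrite('pics/w3.png',im[...,::-1])
E
```

```text
7.325 [0.5102 0.0155 0.2326] [179.9957   0.0053 -32.6176] 0.07506974649660253
scene jug 0.91 [245.9, 306.2] [ 0.6014 -0.0406  0.    ]
scene jug_rim 0.96 [217.2, 306.6] [ 0.5949 -0.0328  0.15  ]
scene jug_grip 0.94 [195.2, 312.9] [0.5198 0.0134 0.127 ]
top jug 0.72 [204.8, 335.9] [ 0.6021 -0.0376  0.    ]
top jug_rim 0.77 [201.8, 336.4] [ 0.5923 -0.0345  0.15  ]
wrist jug 0.91 [93.3, 314.8] [ 0.6041 -0.0401  0.    ]
wrist jug_rim 0.9 [84.1, 315.1] [ 0.599  -0.0387  0.15  ]
wrist jug_grip 0.72 [188.6, 314.7] [0.512  0.0179 0.127 ]
```

View pics/w3.png

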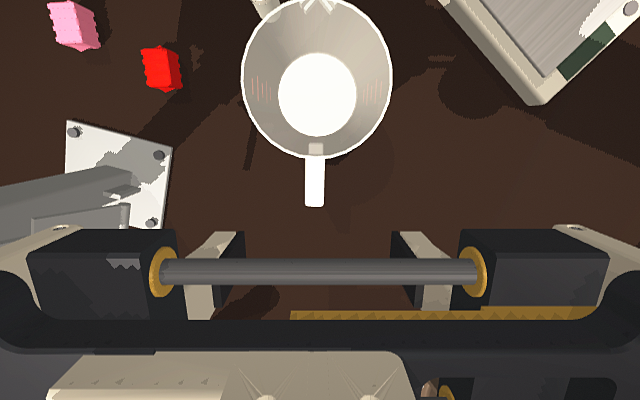

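The wrist view shows the jug undisturbed, with its mouth at about (75, 317) and its handle end at (205, 315). I'll grip again, waiting longer this time.

Call:
{"name": "send_rows", "arguments": {
  "increments": [
    [[0.01,0.005,-0.15,0],[0.01,0.005,-0.4,0],[0.01,0.005,-0.62,0],[0.01,0.005,-0.62,0]]
  ],
  "jaw": 0.5
}}

```text
clock: 8.43
tool_pos: [0.5098, 0.0157, 0.1061]
orientation: [179.7, 0.2, -32.6]
force: [-0.0, -0.5, 1.0]
opening: 0.0531
gripper_force: 0.0
```

Call:
{"name": "send_rows", "arguments": {
  "increments": [
    [[0,0,0,0],[0,0,0,0],[0,0,0,0],[0,0,0,0],[0,0,0,0],[0,0,0,0],[0,0,0,0]]
  ],
  "jaw": 0
}}

```text
clock: 9.3
tool_pos: [0.5122, 0.0165, 0.1086]
orientation: [180.0, 0.0, -32.6]
force: [0.1, 0.6, 0.0]
opening: 0.0006
gripper_force: 0.0
```

```bash
python3 - <<'E'
from h import *
o=ctrl.get_obs();print(o['clock'],o['tool_pos'],o['opening'],o['force'])
for c in ('scene','wrist'):
  im=ctrl.snapshot(c); cv2.imwrite(f'pics/{c}4.png',im[...,::-1])
  for t,z in [('jug',0),('jug_rim',.15),('jug_grip',.127)]:
    for r in ctrl.spot_point(t,c)[:1]: print(c,t,r['conf'],r['pixel'],onz(c,r['pixel'],z))
a=cv2.imread('pics/scene4.png')[130:270,240:400];b=cv2.imread('pics/wrist4.png')[:300]
print([proj('wrist',[.5122,.0165,z]) for z in (.1086,.127,.15)],[np.subtract(proj('scene',[.5122,.0165,z]),(130,240))*2 for z in (.1086,.127,.15)])
cv2.imwrite('pics/c4.png',np.vstack([cv2.resize(a,(342,299),interpolation=cv2.INTER_CUBIC),cv2.resize(b,(342,160))][:1]+[cv2.resize(b[60:,140:500],(342,228))]))
E
```

```text
9.3 [0.51215863 0.01653839 0.1086498 ] 0.0005831204609782006 [0.12631449 0.63792589 0.03075605]
scene jug 0.68 [244.0, 308.1] [ 0.59760467 -0.03310944  0.        ]
scene jug_rim 0.62 [178.6, 384.5] [0.55519056 0.21884505 0.15      ]
scene jug_grip 0.87 [191.1, 313.1] [0.50674503 0.01899649 0.127     ]
wrist jug 0.72 [82.2, 316.6] [ 0.60425498 -0.04135084  0.        ]
wrist jug_rim 0.78 [55.0, 319.3] [ 0.59860575 -0.03976296  0.15      ]
wrist jug_grip 0.63 [229.7, 314.4] [0.51439541 0.01760329 0.127     ]
[(np.float64(222.0402532459309), np.float64(317.5301691347721)), (np.float64(231.4453203830423), np.float64(317.5477620559553)), (np.float64(245.97711917831623), np.float64(317.5749449337728))] [array([132.93951151, 146.06930596]), array([125.63364484, 145.92723614]), array([116.19258761, 145.74364542])]
```

View pics/c4.png

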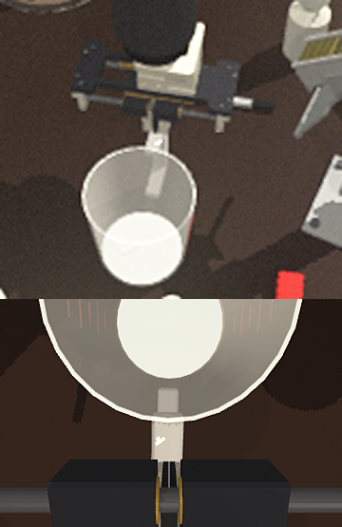

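```bash
python3 - <<'E'
from h import *
np.set_printoptions(precision=4,suppress=True)
k=ctrl.calibration('wrist');print(k)
o=ctrl.get_obs();print(o['tool_pos'],o['opening'])
k=dict(k);k['eye']=np.array(k['eye'])+[-.002,-.001,.124]
ctrl_cal=ctrl.calibration
m=np.array(k['mtx'])
def rr(r,c,z):
    d=Rm(k['attitude'])@np.array([(c-m[0,2])/m[0,0],-(r-m[1,2])/m[1,1],-1.]);return k['eye']+d*(z-k['eye'][2])/d[2]
print('handle end',rr(206,315,.146),'rim L,R',rr(78,242,.15),rr(78,392,.15),'rim near',rr(157,315,.15))
E
```

```text
{'mtx': array([[284.1722,   0.    , 317.4705],
       [  0.    , 284.1722, 200.1839],
       [  0.    ,   0.    ,   1.    ]]), 'eye': array([ 0.5727, -0.022 ,  0.3053]), 'attitude': array([ -15.6361,   -0.0252, -122.5991])}
[0.5121 0.0165 0.1087] 0.0004715328480116688
handle end [0.4999 0.0251 0.146 ] rim L,R [0.6392 0.0146 0.15  ] [ 0.5656 -0.1005  0.15  ] rim near [ 0.5431 -0.0026  0.15  ]
```

```bash
python3 - <<'E'
from h import *
im=ctrl.snapshot('top')[...,::-1]
def crop(a,r,c,h,w,W,H): return cv2.resize(np.ascontiguousarray(a[r:r+h,c:c+w]),(W,H),interpolation=cv2.INTER_CUBIC)
s=cv2.imread('pics/scene4.png');w=cv2.imread('pics/wrist4.png')
A=crop(s,165,270,60,80,400,300);B=crop(im,185,285,60,80,400,300);C=crop(w,150,220,150,200,400,300)
D=crop(cv2.imread('pics/w3.png'),150,220,150,200,400,300)
def dot(I,cam,p,r0,c0,f):
    r,c=proj(cam,p);cv2.circle(I,(int((c-c0)*f),int((r-r0)*f)),2,(0,0,255),-1)
for p in([.5121,.0165,.1087],[.5121,.0165,.146],[.4999,.0251,.146]):
    dot(A,'scene',p,165,270,5);dot(B,'top',p,185,285,5);dot(C,'wrist',p,150,220,2)
cv2.imwrite('pics/c5.png',np.vstack([np.hstack([A,B]),np.hstack([C,D])]))
E
```

```text
(no output)
```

View pics/c5.png

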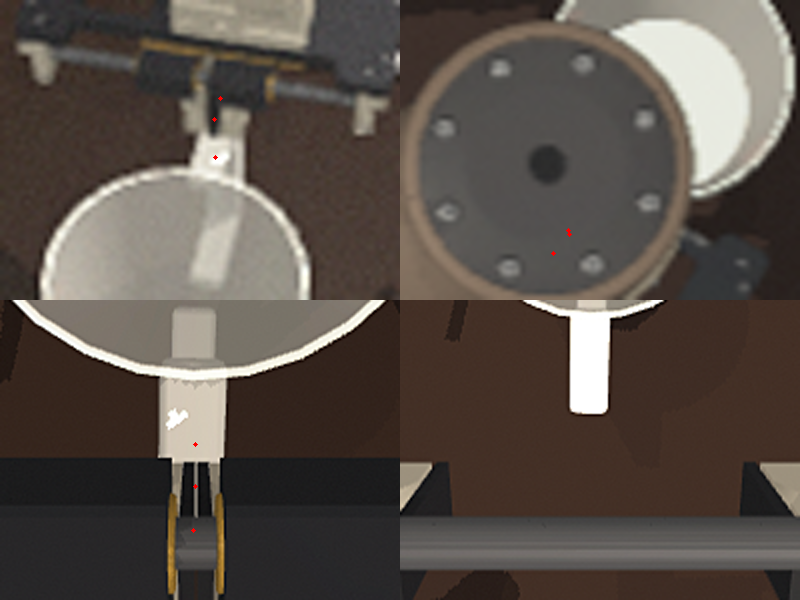

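The crops are ambiguous about whether the handle is gripped, so I'll test it by lifting.

Call:
{"name": "send_rows", "arguments": {
  "increments": [
    [[0,0,0.1,0],[0,0,0.2,0],[0,0,0.3,0],[0,0,0.32,0]]
  ]
}}

```text
clock: 10.25
tool_pos: [0.5129, 0.0168, 0.1739]
orientation: [-179.9, -0.1, -32.6]
force: [1.1, 0.4, 0.8]
opening: 0.0006
gripper_force: 0.0
```

```bash
python3 - <<'E'
from h import *
o=ctrl.get_obs();print(o['clock'],o['tool_pos'],o['opening'],o['force'],o['moment'],o['gripper_force'])
for c in ('scene','wrist'):
  im=ctrl.snapshot(c); cv2.imwrite(f'pics/{c}6.png',im[...,::-1])
  for t in ['jug','jug_rim','jug_grip']:
    for r in ctrl.spot_point(t,c)[:1]: print(c,t,r['conf'],r['pixel'])
w=[cv2.imread(f'pics/{f}.png')[225:330] for f in ('w1','w3','wrist2','wrist4','wrist6')]
g=[(x[:,:,2].astype(int)-x[:,:,0]>90).nonzero() for x in w]
for a in g: print(len(a[1]), np.unique(a[1][a[0]<70]//4*4))
E
```

```text
10.25 [0.51294906 0.01676928 0.17393479] 0.0006108081414911519 [1.12371682 0.42814833 0.78411269] [ 0.0670576  -0.00741024 -0.00913486] 0.0
scene jug 0.61 [244.4, 306.6]
scene jug_rim 0.6 [218.0, 306.3]
scene jug_grip 0.62 [189.3, 314.4]
wrist jug 0.63 [312.9, 124.9]
wrist jug_rim 0.73 [71.1, 317.4]
wrist jug_grip 0.74 [204.1, 310.7]
4468 [  0   4   8  12  40  44  80  84  92  96 100 108 120 124 128 148 152 156
 160 164 168 172 176 460 464 468 472 476 480 484]
2509 [148 152 156 160 164 168 172 176 460 468 472 476 480 484]
699 [304 328]
236 [304 328]
695 [304 328]
```

```bash
python3 - <<'E'
from h import *
o=ctrl.get_obs();T=o['tool_pos'];Rt=Rm(o['orientation'])
print('px in w1/w3 at tip inner corner seen (232,245)/(232,390), outer (232,213)')
for h in (0,.02,.03,.04,.05):
    print(h,[np.round(proj('wrist',T+Rt@np.array([sx*.0095,.044,-h])),0) for sx in(1,-1)],np.round(proj('wrist',T+Rt@np.array([.0095,.065,-h])),0))
# finger tip search in scene6: project TCP and points above
for h in (0,.02,.04,.06): print(h,np.round(proj('scene',T+Rt@np.array([0,0,-h])),1))
s=cv2.imread('pics/scene6.png')[150:215,270:350]
w=cv2.imread('pics/wrist6.png')[150:270,220:420]
S=cv2.resize(s,(640,520),interpolation=cv2.INTER_CUBIC)
for h,cl in((0,(0,0,255)),(.02,(0,255,0)),(.04,(255,0,0)),(.06,(0,255,255))):
    r,c=proj('scene',T+Rt@np.array([0,0,-h]));cv2.circle(S,(int((c-270)*8),int((r-150)*8)),4,cl,-1)
cv2.imwrite('pics/c6.png',S)
E
```

```text
px in w1/w3 at tip inner corner seen (232,245)/(232,390), outer (232,213)
0 [array([210., 378.]), array([234., 377.])] [210. 407.]
0.02 [array([219., 384.]), array([246., 383.])] [219. 416.]
0.03 [array([224., 388.]), array([252., 386.])] [224. 422.]
0.04 [array([230., 392.]), array([260., 390.])] [230. 428.]
0.05 [array([237., 397.]), array([268., 394.])] [237. 435.]
0 [183.3 312.7]
0.02 [178.9 312.6]
0.04 [174.3 312.5]
0.06 [169.6 312.4]
```

View pics/c6.png

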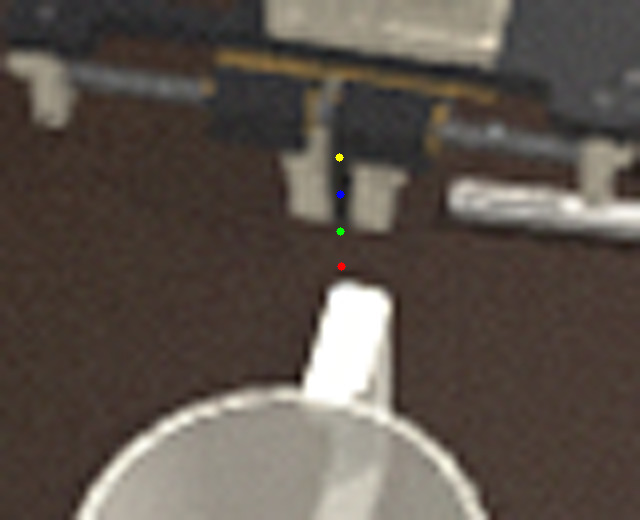

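The close-up shows the shut fingertips ending at about (row 225, col 345), roughly 35 mm above the reported TCP. So the fingers stayed just over the handle's top bar. The body is about 66 mm above the TCP, so I'll go lower, in steps and watching the force.

Call:
{"name": "send_rows", "arguments": {
  "increments": [
    [[-0.015,0.01,0,0],[-0.015,0.01,0,0],[-0.015,0.01,0,0],[-0.015,0.01,-0.1,0],[-0.015,0.01,-0.25,0],[-0.015,0.01,-0.35,0],[-0.015,0.01,-0.38,0],[-0.015,0.01,-0.38,0]]
  ],
  "jaw": 0.6
}}

```text
clock: 11.65
tool_pos: [0.5094, 0.0185, 0.0969]
orientation: [180.0, -0.0, -32.6]
force: [-0.0, 0.2, -0.3]
opening: 0.0527
gripper_force: 0.0
```

Call:
{"name": "send_rows", "arguments": {
  "increments": [
    [[0,0,-0.04,0],[0,0,-0.04,0]]
  ]
}}

```text
clock: 11.9
tool_pos: [0.509, 0.0185, 0.0886]
orientation: [180.0, 0.0, -32.6]
force: [0.1, -0.1, 0.6]
opening: 0.0524
gripper_force: 0.0
```

Call:
{"name": "send_rows", "arguments": {
  "increments": [
    [[0,0,-0.02,0],[0,0,-0.03,0],[0,0,-0.03,0]]
  ]
}}

```text
clock: 12.28
tool_pos: [0.5091, 0.0185, 0.0826]
orientation: [180.0, 0.0, -32.6]
force: [0.3, -0.1, 0.5]
opening: 0.053
gripper_force: 0.0
```

Call:
{"name": "send_rows", "arguments": {
  "increments": [
    [[0,0,0,0],[0,0,0,0],[0,0,0,0],[0,0,0,0],[0,0,0,0],[0,0,0,0]]
  ],
  "jaw": 0
}}

```text
clock: 13.02
tool_pos: [0.5092, 0.0185, 0.0827]
orientation: [-180.0, -0.0, -32.6]
force: [-1.0, -0.6, -0.1]
opening: 0.02
gripper_force: 30.0
```

Gripped at 20 mm with 30 N. Next I'll lift and swing the jug to face the feeder.

Call:
{"name": "send_rows", "arguments": {
  "increments": [
    [[0,0,0.08,0],[0,0,0.2,0],[-0.1,0.05,0.3,0.08],[-0.25,0.1,0.32,0.2],[-0.35,0.18,0.32,0.33],[-0.43,0.22,0.32,0.46],[-0.43,0.22,0.32,0.59],[-0.43,0.22,0.32,0.72],[-0.43,0.22,0.32,0.84],[-0.43,0.22,0.32,0.87],[-0.43,0.22,0.32,0.87]]
  ]
}}

```text
clock: 14.4
tool_pos: [0.4228, 0.0624, 0.1465]
orientation: [-180.0, 0.0, 42.1]
force: [-0.2, -0.1, -2.0]
opening: 0.0195
gripper_force: 30.0
```

```bash
python3 - <<'E'
from h import *
np.set_printoptions(precision=4,suppress=True)
o=ctrl.get_obs();print(o['clock'],o['tool_pos'],o['orientation'],o['opening'],o['force'],o['moment'],o['joint_pos'])
zb=o['tool_pos'][2]-.0827
for c in ('scene','top','wrist'):
  im=ctrl.snapshot(c); cv2.imwrite(f'pics/{c}7.png',im[...,::-1])
  for t,z in [('jug',zb),('jug_rim',zb+.15),('chute_lip',.25),('lever_pin',.271),('paddle_edge',.172)]:
    for r in ctrl.spot_point(t,c)[:1]: print(c,t,r['conf'],np.round(r['pixel']),onz(c,r['pixel'],z))
a=cv2.imread('pics/scene7.png')[120:280,280:480];b=cv2.imread('pics/wrist7.png')
cv2.imwrite('pics/c7.png',np.hstack([cv2.resize(a,(400,320),interpolation=cv2.INTER_CUBIC),cv2.resize(b,(400,320))]))
E
```

```text
14.4 [0.4228 0.0624 0.1465] [-179.9843    0.0354   42.1119] 0.019487049284975792 [-0.1991 -0.1486 -1.9649] [-0.137   0.0153  0.0216] [ 35.0457  -1.549  -32.2722  -0.0131 -59.3139  97.0728]
scene jug 0.93 [193. 346.] [0.5085 0.1271 0.0638]
scene jug_rim 0.95 [157. 354.] [0.4969 0.1434 0.2138]
scene chute_lip 0.94 [161. 386.] [0.5673 0.2011 0.25  ]
scene lever_pin 0.94 [166. 408.] [0.6162 0.2326 0.271 ]
scene paddle_edge 0.47 [178. 387.] [0.5692 0.2144 0.172 ]
top jug 0.94 [234. 278.] [0.5111 0.1395 0.0638]
top jug_rim 0.94 [239. 268.] [0.4916 0.1463 0.2138]
top chute_lip 0.61 [208. 250.] [0.5678 0.1855 0.25  ]
top lever_pin 0.87 [192. 230.] [0.6078 0.2321 0.271 ]
top paddle_edge 0.75 [204. 249.] [0.5886 0.2057 0.172 ]
wrist jug 0.59 [ 80. 319.] [0.5036 0.1349 0.0638]
wrist jug_rim 0.84 [ 26. 322.] [0.505  0.1352 0.2138]
```

```bash
python3 - <<'E'
from h import *
o=ctrl.get_obs();T=o['tool_pos'];u=np.array([np.cos(np.radians(42.1)),np.sin(np.radians(42.1)),0])
for d in(.108,.112):
  A=T+d*u
  for nm,p in(('jug',A-[0,0,.0827]),('rim',A+[0,0,.0673])):
    print(d,nm,[np.round(proj(c,p)) for c in('scene','top','wrist')],p)
# tilt: rotate jug about the grip (TCP+.045 z) by a (spout down)
for a in (3,6,10):
  Q=R.from_rotvec(np.radians(a)*np.cross([0,0,1],u)).as_matrix(); g=T+[0,0,.055]
  A=T+.110*u
  for nm,p in(('jug',A-[0,0,.0827]),('rim',A+[0,0,.0673])):
    p=g+Q@(p-g); print(a,nm,[np.round(proj(c,p)) for c in('scene','top','wrist')],p)
E
```

```text
0.108 jug [array([191., 348.]), array([237., 279.]), array([ 80., 318.])] [0.5032748  0.13492959 0.06398995]
0.108 rim [array([159., 352.]), array([234., 273.]), array([ 30., 320.])] [0.5032748  0.13492959 0.21398995]
0.112 jug [array([191., 349.]), array([236., 279.]), array([ 75., 318.])] [0.50624271 0.13761129 0.06398995]
0.112 rim [array([160., 353.]), array([233., 272.]), array([ 18., 320.])] [0.50624271 0.13761129 0.21398995]
3 jug [array([191., 346.]), array([238., 281.]), array([ 87., 318.])] [0.49929973 0.13133783 0.05842171]
3 rim [array([161., 353.]), array([234., 272.]), array([ 27., 320.])] [0.50512453 0.13660095 0.20821614]
6 jug [array([191., 344.]), array([240., 283.]), array([ 96., 318.])] [0.49363197 0.12621661 0.05324616]
6 rim [array([162., 353.]), array([234., 273.]), array([ 31., 320.])] [0.5052656  0.13672841 0.20242444]
10 jug [array([191., 341.]), array([243., 285.]), array([108., 318.])] [0.48577716 0.11911925 0.04698062]
10 rim [array([164., 352.]), array([234., 273.]), array([ 36., 319.])] [0.50510357 0.136582   0.19470179]
```

View pics/c7.png

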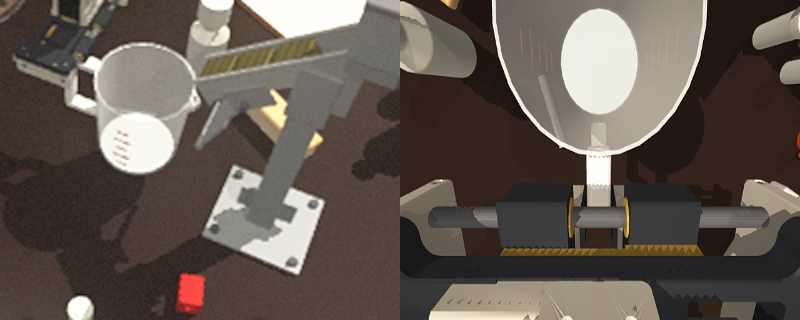

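The side view shows the jug level in the grip, with its spout (col 195) facing the paddle (col 215) and its rim just below the lip. I'll advance along the feeder's +x.

Call:
{"name": "send_rows", "arguments": {
  "increments": [
    [[0.04,0.035,-0.015,0],[0.08,0.07,-0.015,0],[0.11,0.1,-0.015,0],[0.15,0.135,-0.015,0],[0.15,0.135,-0.015,0]]
  ]
}}

```text
clock: 15.92
tool_pos: [0.4538, 0.0901, 0.1435]
orientation: [180.0, 0.0, 42.2]
force: [-0.6, -0.3, -0.9]
opening: 0.0199
gripper_force: 30.0
```

Call:
{"name": "send_rows", "arguments": {
  "increments": [
    [[0.03,0.027,0,0],[0.055,0.05,0,0],[0.075,0.067,0,0],[0.075,0.067,0,0],[0.075,0.067,0,0]]
  ]
}}

```text
clock: 16.55
tool_pos: [0.4678, 0.1027, 0.1434]
orientation: [-180.0, 0.0, 42.1]
force: [-1.9, -1.3, -3.1]
opening: 0.0198
gripper_force: 30.0
```

```bash
python3 - <<'E'
from h import *
o=ctrl.get_obs();print(o['clock'],o['tool_pos'],o['force'],o['moment'])
for c in ('scene','top'):
  im=ctrl.snapshot(c); cv2.imwrite(f'pics/{c}8.png',im[...,::-1])
  for t in ('cube1','paddle_edge','jug_rim'):
    print(c,t,[(r['conf'],np.round(r['pixel'])) for r in ctrl.spot_point(t,c)[:5]])
E
```

```text
16.55 [0.46775916 0.10270478 0.14341458] [-1.9088527  -1.28690653 -3.13477927] [-0.92167947  0.8855339  -0.02661862]
scene cube1 [(0.66, array([168., 356.])), (0.65, array([293., 412.])), (0.64, array([192., 364.])), (0.49, array([266., 377.]))]
scene paddle_edge [(0.48, array([187., 397.]))]
scene jug_rim [(0.61, array([166., 372.]))]
top cube1 [(0.7, array([131., 267.])), (0.64, array([163., 287.]))]
top paddle_edge [(0.67, array([199., 242.])), (0.63, array([192., 229.]))]
top jug_rim [(0.71, array([222., 254.]))]
```

Call:
{"name": "send_rows", "arguments": {
  "increments": [
    [[0.01,0.01,0,0],[0.01,0.01,0,0],[0.01,0.01,0,0],[0.01,0.01,0,0],[0.01,0.01,0,0],[0.01,0.01,0,0],[0.01,0.01,0,0],[0.01,0.01,0,0]]
  ]
}}

```text
clock: 17.95
tool_pos: [0.4696, 0.1044, 0.1434]
orientation: [-180.0, 0.1, 42.1]
force: [-3.2, -4.3, -2.7]
opening: 0.0198
gripper_force: 30.0
```

```bash
python3 - <<'E'
from h import *
o=ctrl.get_obs();print(o['clock'],o['tool_pos'],o['force'],o['moment'])
for c in ('scene','top','wrist'):
  im=ctrl.snapshot(c); cv2.imwrite(f'pics/{c}9.png',im[...,::-1])
  for t in ('cube1','jug_rim','jug'):
    print(c,t,[(r['conf'],np.round(r['pixel'])) for r in ctrl.spot_point(t,c)[:5]])
def cr(f,r,c,h,w,W,H): return cv2.resize(cv2.imread(f'pics/{f}9.png')[r:r+h,c:c+w],(W,H),interpolation=cv2.INTER_CUBIC)
cv2.imwrite('pics/c9.png',np.vstack([np.hstack([cr('scene',125,310,100,133,400,300),cr('top',130,170,120,160,400,300)]),cv2.copyMakeBorder(cr('wrist',0,100,240,400,500,300),0,0,0,300,cv2.BORDER_CONSTANT)]))
E
```

```text
17.95 [0.46960391 0.10443406 0.14344164] [-3.17381911 -4.30306952 -2.67076161] [-1.44969333  1.45422142 -0.02503622]
scene cube1 [(0.62, array([168., 359.])), (0.59, array([291., 414.])), (0.56, array([192., 366.])), (0.55, array([179., 357.])), (0.5, array([266., 375.]))]
scene jug_rim [(0.8, array([168., 373.])), (0.43, array([263., 199.]))]
scene jug [(0.65, array([197., 365.])), (0.17, array([283., 318.]))]
top cube1 [(0.64, array([128., 268.]))]
top jug_rim [(0.96, array([219., 256.]))]
top jug [(0.73, array([222., 268.]))]
wrist cube1 [(0.94, array([148., 322.])), (0.74, array([ 96., 306.]))]
wrist jug_rim []
wrist jug [(0.61, array([ 88., 318.]))]
```

View pics/c9.png

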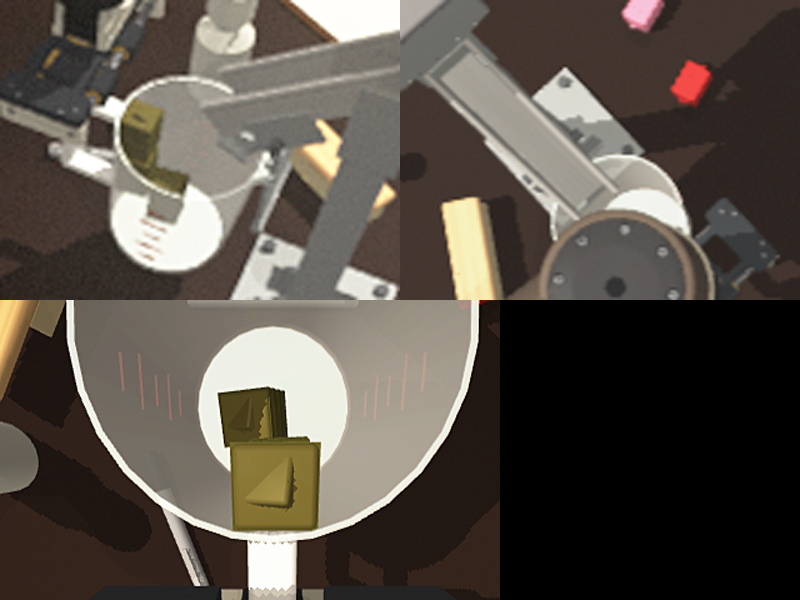

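The chute is empty. The cubes are stacked inside the jug, with the top one at wrist crop (485, 275), and none are on the table. I'll back straight out gently, then carry the jug round to the scale.

Call:
{"name": "send_rows", "arguments": {
  "increments": [
    [[-0.02,-0.02,0,0],[-0.07,-0.06,0,0],[-0.13,-0.12,0,0],[-0.18,-0.16,0,0],[-0.22,-0.2,0,0],[-0.23,-0.21,0,0],[-0.23,-0.21,0,0]]
  ]
}}

```text
clock: 19.42
tool_pos: [0.4244, 0.063, 0.1439]
orientation: [180.0, -0.0, 42.2]
force: [0.4, 0.0, -2.2]
opening: 0.0194
gripper_force: 30.0
```

Call:
{"name": "send_rows", "arguments": {
  "increments": [
    [[0,-0.04,0,-0.02],[0.02,-0.12,0,-0.06],[0.03,-0.22,0.02,-0.1],[0.04,-0.32,0.06,-0.15],[0.06,-0.43,0.1,-0.2],[0.08,-0.54,0.14,-0.25],[0.09,-0.65,0.18,-0.3],[0.1,-0.75,0.2,-0.35],[0.1,-0.83,0.2,-0.39],[0.1,-0.88,0.2,-0.42],[0.1,-0.9,0.2,-0.43],[0.1,-0.9,0.2,-0.43]]
  ]
}}

```text
clock: 20.92
tool_pos: [0.4441, -0.1171, 0.1836]
orientation: [-180.0, 0.0, 5.2]
force: [-0.1, -0.1, -2.8]
opening: 0.0199
gripper_force: 30.0
```

Call:
{"name": "send_rows", "arguments": {
  "increments": [
    [[0.01,-0.04,0,-0.02],[0.02,-0.12,0,-0.06],[0.03,-0.22,0,-0.1],[0.05,-0.32,0,-0.15],[0.06,-0.43,0,-0.2],[0.08,-0.54,0,-0.25],[0.1,-0.65,0,-0.3],[0.11,-0.75,0,-0.35],[0.12,-0.82,0,-0.39],[0.12,-0.86,0,-0.42],[0.12,-0.87,0,-0.43],[0.12,-0.87,0,-0.43]]
  ]
}}

```text
clock: 22.42
tool_pos: [0.4681, -0.2908, 0.1837]
orientation: [-180.0, -0.0, -31.7]
force: [0.1, 0.0, -2.1]
opening: 0.0198
gripper_force: 30.0
```

```bash
python3 - <<'E'
from h import *
np.set_printoptions(precision=4,suppress=True)
o=ctrl.get_obs();T=o['tool_pos'];print(o['clock'],T,o['orientation'],o['force'],o['moment'],o['opening'])
y=np.radians(o['orientation'][2]);print('axis by grip',T+.109*np.array([np.cos(y),np.sin(y),0]))
zb=T[2]-.0827
for c in ('scene','top','wrist'):
  im=ctrl.snapshot(c); cv2.imwrite(f'pics/{c}10.png',im[...,::-1])
  for t,z in [('jug',zb),('jug_rim',zb+.15),('scale_pan',.055),('cube1',zb+.1)]:
    for r in ctrl.spot_point(t,c)[:1 if t!='cube1' else 4]: print(c,t,r['conf'],np.round(r['pixel']),onz(c,r['pixel'],z))
E
```

```text
22.425 [ 0.4681 -0.2908  0.1837] [-179.9912   -0.0019  -31.7355] [ 0.0922  0.0125 -2.0753] [0.1547 0.1646 0.0469] 0.019778103718813292
axis by grip [ 0.5609 -0.3481  0.1837]
scene jug 0.9 [252. 192.] [ 0.5578 -0.3403  0.101 ]
scene jug_rim 0.66 [224. 172.] [ 0.5592 -0.3446  0.251 ]
scene scale_pan 0.67 [259. 197.] [ 0.5557 -0.3411  0.055 ]
scene cube1 0.8 [265. 376.] [0.8024 0.0615 0.201 ]
scene cube1 0.72 [226. 183.] [ 0.5378 -0.3308  0.201 ]
scene cube1 0.56 [215. 186.] [ 0.5096 -0.3197  0.201 ]
scene cube1 0.5 [291. 413.] [0.887  0.1101 0.201 ]
top jug 0.43 [282. 325.] [0.372  0.0038 0.101 ]
top jug_rim 0.69 [210. 461.] [ 0.5514 -0.343   0.251 ]
top scale_pan 0.31 [172. 394.] [ 0.6928 -0.2182  0.055 ]
top cube1 0.67 [128. 268.] [0.7924 0.1476 0.201 ]
top cube1 0.62 [161. 286.] [0.6989 0.0985 0.201 ]
wrist jug 0.55 [ 87. 318.] [ 0.5542 -0.345   0.101 ]
wrist jug_rim 0.94 [ 31. 317.] [ 0.5591 -0.3468  0.251 ]
wrist scale_pan 0.55 [67. 88.] [ 0.7023 -0.1521  0.055 ]
wrist cube1 0.85 [145. 315.] [ 0.5178 -0.3198  0.201 ]
wrist cube1 0.62 [ 96. 310.] [ 0.5436 -0.3324  0.201 ]
```

The jug is over the pan centre to within 3 mm, so I'll lower it.

Call:
{"name": "send_rows", "arguments": {
  "increments": [
    [[0,0,-0.05,0],[0,0,-0.11,0],[0,0,-0.16,0],[0,0,-0.19,0],[0,0,-0.21,0],[0,0,-0.22,0],[0,0,-0.225,0],[0,0,-0.23,0],[0,0,-0.23,0]]
  ]
}}

```text
clock: 24.3
tool_pos: [0.4683, -0.2911, 0.1379]
orientation: [-180.0, -0.0, -31.8]
force: [-4.0, 2.4, 4.8]
opening: 0.0197
gripper_force: 30.0
```

Call:
{"name": "send_rows", "arguments": {
  "increments": [
    [[0,0,0.003,0],[0,0,0.003,0]]
  ]
}}

```text
clock: 24.55
tool_pos: [0.4685, -0.2912, 0.1383]
orientation: [-180.0, -0.0, -31.8]
force: [-0.9, 0.4, 1.0]
opening: 0.0197
gripper_force: 30.0
```

Call:
{"name": "send_rows", "arguments": {
  "increments": [
    [[0,0,0,0],[0,0,0,0],[0,0,0,0],[0,0,0,0],[0,0,0,0]]
  ],
  "jaw": 0.6
}}

```text
clock: 25.18
tool_pos: [0.4682, -0.2911, 0.1383]
orientation: [180.0, 0.0, -31.8]
force: [-0.1, -0.9, -0.2]
opening: 0.0527
gripper_force: 0.0
```

Call:
{"name": "send_rows", "arguments": {
  "increments": [
    [[0,0,0.05,0],[0,0,0.15,0],[0,0,0.3,0],[0,0,0.45,0],[0,0,0.6,0],[0,0,0.6,0],[0,0,0.6,0]]
  ]
}}

```text
clock: 26.05
tool_pos: [0.468, -0.2909, 0.2584]
orientation: [-180.0, -0.0, -31.8]
force: [-0.4, 0.2, -0.3]
opening: 0.0526
gripper_force: 0.0
```

```bash
python3 - <<'E'
from h import *
np.set_printoptions(precision=4,suppress=True)
o=ctrl.get_obs();T=o['tool_pos'];print(o['clock'],T,o['force'],o['opening'])
for c in ('scene','top','wrist'):
  im=ctrl.snapshot(c); cv2.imwrite(f'pics/{c}11.png',im[...,::-1])
  for t,z in [('jug',.055),('jug_rim',.205),('scale_pan',.055),('cube1',.1)]:
    for r in ctrl.spot_point(t,c)[:1 if t!='cube1' else 5]: print(c,t,r['conf'],np.round(r['pixel']),onz(c,r['pixel'],z))
E
```

```text
26.05 [ 0.468  -0.2909  0.2584] [-0.428   0.2267 -0.269 ] 0.05263715904624102
scene jug 0.66 [261. 195.] [ 0.5597 -0.3478  0.055 ]
scene jug_rim 0.78 [235. 175.] [ 0.5596 -0.3518  0.205 ]
scene cube1 0.84 [226. 190.] [ 0.4774 -0.3315  0.1   ]
scene cube1 0.69 [232. 189.] [ 0.4946 -0.3389  0.1   ]
scene cube1 0.62 [265. 377.] [0.7676 0.0971 0.1   ]
scene cube1 0.6 [294. 409.] [0.866  0.1349 0.1   ]
scene cube1 0.39 [258. 197.] [ 0.5771 -0.3322  0.1   ]
top scale_pan 0.37 [213. 250.] [0.5772 0.2259 0.055 ]
top cube1 0.64 [161. 285.] [0.7242 0.1118 0.1   ]
top cube1 0.48 [130. 269.] [0.8193 0.1581 0.1   ]
wrist jug 0.78 [ 92. 317.] [ 0.5603 -0.348   0.055 ]
wrist jug_rim 0.88 [ 74. 319.] [ 0.5599 -0.3493  0.205 ]
wrist cube1 0.92 [135. 317.] [ 0.5148 -0.3197  0.1   ]
wrist cube1 0.75 [158.   3.] [0.6964 0.0277 0.1   ]
wrist cube1 0.73 [ 99. 312.] [ 0.5529 -0.3364  0.1   ]
wrist cube1 0.56 [126. 323.] [ 0.5201 -0.3313  0.1   ]
```

```bash
python3 -c "
from plant import ctrl
print(ctrl.close_job())"
```

```text
the job is handed in; nothing more can be done
None
```

I've handed the job in with the jug standing upright on the scale's pan, about 2 mm from its centre by my camera estimates; all three cubes appear to be in it, the gripper is clear, and no verdict came back.

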